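Load the plaster trolley and send it to the last station

ROBOT

A 7-joint arm with a two-finger parallel gripper is mounted at the origin on the work surface. World frame = base frame: x ahead of the robot, y to its left, z up, the work surface at z = 0. Lengths are in m, angles in rad, forces in N, time in s.
With the tool pointing down it reaches from about 0.425 to 0.875 m from the base axis. Payload 4.7 kg.
Tool frame: the origin (TCP) lies at the very end of the fingers, on their centre line; the grasp point (between the pads) lies manip.tcp_to_grasp behind it (manip.tcp_to_grasp is the distance from the TCP to the grasp point, in m); z points along the fingers, y is the line along which they close (so a half turn about z gives the same grasp; the last joint's range is limited). The gripper opens to 87 mm and grips with 3 to 60 N. Pads are 19 mm wide; open, the fingers measure 117 mm over their backs; the gripper's body (75 mm by 190 mm) begins 51 mm behind the grasp point.
Start: joints at [1.304, 0.321, -0.07, 1.45, 0.023, 1.371, -0.057], TCP at [0.18, -0.625, 0.223] pointing down, gripper open.
Joint ranges: [-2.86, 2.86], [-0.3, 2.09], [-1.38, 1.24], [0.06, 2.45], [-1.56, 4.7], [0.09, 2.05], [-2.69, 2.69]. Speed limits (rad/s): [2.57, 2.57, 3.14, 3.14, 3.14, 3.14, 3.14].

INTERFACE

Orientations are given as [roll, pitch, yaw] about the fixed x, y, z axes, in that order (R = Rz(yaw) Ry(pitch) Rx(roll)).
In Python, from plant import manip gives the robot as it stands.
- The arm moves only by the tool carry_out, never from a script. Its argument "plan" is a list that holds one entry, the list of rows, each a list of 6 numbers: the shift along the world's x, y, z as a fraction of full scale, then the turn, a rotation vector about the world's x, y, z as a fraction of full scale. In form: [[[x, y, z, wx, wy, wz], ...]]. A call has 1 to 20 rows; each row shifts and turns the commanded pose from where the row before left it; what a row does not reach is not made up. Full scale, the value 1, is 0.05 m for a shift and 1.5 rad for a turn. A row lasts 1/8 s, in which the tool goes at most 62.5 mm and 10.7 degrees, less where a joint would pass 70% of its speed; a pose out of reach is approached as far as the arm can. A call with a number of a shift or a turn outside -1 to 1 is refused whole. A call with a gripper value outside its range is refused whole. "hand" is the finger opening in mm, from 0 to 87, set as the call begins (left out, the last holds). The fingers move at their own pace and stop on an object; "newtons" is the grip in N (left out, the last holds). Time passes only in rows, so rows that do not move let the fingers close. It gives the time, the measured TCP pose, the force, the opening and the grip force at its end, in the units of the state.
- manip.observe(): the state, without advancing time (a new reading comes with each control period).
- manip.get_image(name): name is "scene" or "top" or "wrist"; returns (picture, depth): 420x560x3 uint8, blue, green, red; 420x560 float32, m along the optical axis (not along the pixel's ray), 0 where there is no reading.
- manip.calibration(name): a dict with "intrinsics" (3x3 intrinsics, pixels), "distortion" ([k1, k2, p1, p2, k3] as OpenCV has them; the pictures are not rectified), "rvec" (rotation vector, rad) and "tvec" (3), from world to camera coordinates, as OpenCV has them. Camera axes: x right, y down, z forward; pixel columns grow to the right and rows downward; lengths in m; the calibration is good to about 2 mm. A picture is of the moment at which its call begins: read the wrist's pose just before it. calibration takes no time and is no camera call; for the wrist camera it gives the pose at the moment of the call.
- manip.finish_job(): hands the job in; it is judged then, once.
Trained networks look in the newest picture that a camera, given by its name, has taken for a name from the list of things; names that differ only in an ending like _2 or _b are one class to them, and where a whole thing is asked for, a point or a joint stands for the part that bears it (a point fixed in the world has none). Each returns a list of dicts, best first, with "confidence" (0 to 1); they miss things now and then, are a little off and sometimes report something else, mostly with a low value. They report only what shows in the picture. A call takes as long as a camera call. They do not tell look-alikes from the thing itself.
- manip.regions_of(camera, name): "pixels" (420x560 bool, what is visible of it) and "bbox" ([left, top, right, bottom] in pixels, round what is visible of it).
The state is a dict: "time": time; "joint_positions": joint angles; "joint_vel": joint speeds; "joint_efforts": joint torques, N m; "ee_pos": TCP position; "orientation": TCP orientation; "force": force on the tool from outside, world axes, zero at the start; "ft_torque": the same for the moment, N m; "opening": opening from 0.0 (shut) to 1.0 (fully open); "finger_force": force on a finger pad.
Only numpy, scipy, OpenCV 4.12 (cv2) and the standard library are available. Lean on these libraries where they do the work, as an engineer would, in place of code of your own. Each camera call takes 0.05 s, during which the arm holds its last target. There are 200 camera calls.

TASK

Push the empty trolley along its rail to the middle station so that its wheels drop into the slots there. Then gently lay the thick plaster slab flat on the pale bed of the trolley, lengthwise and squarely, and the thin slab squarely on top of it. Finally push the loaded trolley on to the last station, at the left end as seen from the robot, until the wheels drop into the slots; keep the trolley upright on its rail throughout, and do not disturb the figurine, tin, bowl and brush.

Things in the scene. Friction and masses are not known exactly. Their poses are not given: they have to be found in the camera images.
- rail: Fixed wooden trolley rail, 148 mm wide (x), 560 mm long (y), across the table; origin: centre of its underside. +y points to the robot's left: the way of travel. Wheels run on two flats 20 mm above the table, cut by 14 mm slots at y = -210, -70, 70, 210 mm. Side guides, outer faces at x = +-72 mm, 40 mm high, small steel plates at the three stations (y = -140, 0, 140 mm); end stops 38 mm high.
- station_mid (a point): Where the trolley's origin is when it sits in the middle station (rail y = 0), on the centre line, at the height of the flats' tops, 20 mm above the table. Axes as the rail's. The axles are 140 mm apart, so all four wheels drop 1.7 mm into slots at once.
- station_last (a point): The same for the last station, 140 mm farther along the rail's +y. The end stop lets the trolley run 27 mm too far.
- carrier: Wooden trolley, four steel wheels (radius 15 mm), loose between the guides (2 mm play), about 0.9 kg; it rolls with 1 N and leaves a station with 4 to 9 N. Deck 116 mm wide (x), 190 mm long (y, along the rail), top 26 mm above the origin. Origin: under the centre, at the foot of the wheels. Starts empty between the first and middle stations; upright dark handle at its -y (right) end.
- carrier_handle (a point): Centre of the top of the trolley's handle, a block 50 mm wide (x), 20 mm thick (y), 55 mm high above the deck, at carrier x 0, y -75, z 81 mm. Push on its right (-y) face or pinch it; the deck reaches 10 mm beyond that face.
- carrier_bed (a point): Centre of the pale bed (62 mm along x, 126 mm along y, flush with the deck top), at carrier x 0, y +20, z 26 mm. Axes as the carrier's. A slab centred here ends 25 mm short of the handle.
- thick_slab: Thick flat white plaster slab, 56 mm wide (x), 120 mm long (y), 30 mm thick, 0.26 kg; origin: centre of its underside. Lies flat on the table between robot and rail.
- thin_slab: Thin flat white plaster slab, 56 mm wide (x), 120 mm long (y), 18 mm thick, 0.16 kg; origin: centre of its underside. Lies flat on the table between robot and rail; which of the two slabs is on the left varies.
- figurine: Bystander: white plaster figurine on a 75 mm square foot, 190 mm tall; origin: centre of its underside.
- tin: Bystander: closed steel tin, 72 mm across, 90 mm tall, right of the rail; origin: centre of its underside.
- bowl: Bystander: grey bowl, 110 mm across, 50 mm tall, left of the rail; origin: centre of its underside.
- brush: Bystander: brush lying on the table at the right; origin: on the table under it.
Mind the look-alikes: they are no part of the job. What is shaped like the thick_slab but orange is not meant. What is shaped like the thin_slab but black is not meant.

How it is judged:
By the outcome, as a careful person would: the job done as asked, in the order asked, and still so for the second after the job is handed in, with the robot touching nothing.
It also fails if it takes over 69 s, if anything falls off the work surface, if the arm or the gripper's body presses on something with over 40 N, if the wrist force passes 120 N, or if a joint passes its speed limit or range.

## Working session

There is one attempt and no reset: what is moved stays moved. The work goes in short steps, Python scripts to look and compute and a tool call to move; the robot and the scene stay as the last step left them, time stands still between calls to the robot, and variables do not carry over. Pictures are saved under pics/ and viewed, at most 10 in all, crops included, and the job is handed in when it is done.

Besides the shell and the picture viewer there is one more tool, called after ">>>" as name([rows], argument=value, ...), one row to a line, values as JSON. carry_out: Moves the arm, as the interface text tells. Shift numbers are shares of 0.05 m and turn numbers shares of 1.5 rad, none past 1 either way. Its arguments: {"type":"object","properties":{"plan":{"type":"array"},"hand":{"type":"number"},"newtons":{"type":"number"}},"required":["plan"]}

```bash
mkdir -p pics; ls; cat > h.py <<'E'
import numpy as np, cv2
from plant import manip
def cal(n):
    c=manip.calibration(n); R,_=cv2.Rodrigues(np.array(c['rvec'],float)); return np.array(c['intrinsics'],float),np.array(c['distortion'],float),R,np.array(c['tvec'],float).ravel()
def cloud(n,depth,mask,c=None):
    K,D,R,t=c or cal(n)
    v,u=np.nonzero(mask&(depth>0)); z=depth[v,u]
    p=cv2.undistortPoints(np.c_[u,v].astype(float).reshape(-1,1,2),K,D).reshape(-1,2)
    return (np.c_[p*z[:,None],z]-t)@R
def onplane(n,uv,h,c=None):
    K,D,R,t=c or cal(n)
    p=cv2.undistortPoints(np.array(uv,float).reshape(-1,1,2),K,D).reshape(-1,2)
    d=np.c_[p,np.ones(len(p))]@R; o=-R.T@t
    return o+d*((h-o[2])/d[:,2])[:,None]
E
python3 - <<'E'
from h import *
print(manip.tcp_to_grasp, manip.observe())
for n in ('scene','top'):
    im,d=manip.get_image(n); cv2.imwrite(f'pics/{n}0.png',im); np.savez(f'{n}0.npz',im=im,d=d)
    K,D,R,t=cal(n); print(n,'cam at',(-R.T@t).round(3),'axis',R[2].round(3))
    for o in ('rail','carrier','thick_slab','thin_slab','figurine','tin','bowl','brush','carrier_handle','carrier_bed'):
        for r in manip.regions_of(n,o)[:4]:
            m=r['pixels'].astype(bool); P=cloud(n,d,m)
            if len(P)==0: continue
            print(o,round(r['confidence'],2),[int(x) for x in r['bbox']],m.sum(),'mean',P.mean(0).round(3),'lo',np.percentile(P,2,0).round(3),'hi',np.percentile(P,98,0).round(3),'bgr',im[m].mean(0).astype(int))
E
```

```text
pics
0.0187 {'time': 0.0, 'joint_positions': array([ 1.30408678,  0.32185851, -0.07008405,  1.4516811 ,  0.02261686,
        1.37075841, -0.05688406]), 'joint_vel': array([ 8.48685826e-04, -2.61921467e-04, -5.33541888e-04,  7.47353178e-05,
        2.72632023e-04, -1.99253959e-03, -1.12174377e-03]), 'joint_efforts': array([ 8.93515025e-04, -4.91278732e+01, -4.03429773e-01, -3.12523162e+01,
       -6.38392568e-02,  4.37599292e-02,  1.78919800e-04]), 'ee_pos': array([ 0.17993229, -0.62403305,  0.22143537]), 'orientation': array([-3.13967772e+00,  1.12810070e-04,  2.80859020e-01]), 'force': array([-0.04970022,  0.5037199 , -1.38317294]), 'ft_torque': array([-0.0089513 , -0.01674935, -0.00140648]), 'finger_force': 0.0, 'opening': 0.9979401006549025}
scene cam at [1.298 0.71  0.92 ] axis [-0.604 -0.522 -0.602]
rail 0.78 [172, 205, 327, 322] 5653 mean [0.662 0.085 0.022] lo [ 0.581 -0.268  0.005] hi [0.737 0.278 0.041] bgr [ 76  92 117]
carrier 0.89 [187, 203, 254, 262] 1849 mean [ 0.641 -0.103  0.047] lo [ 0.58  -0.199  0.03 ] hi [ 0.698 -0.007  0.098] bgr [ 76 110 152]
thick_slab 0.8 [248
[... 3497 characters left out ...]
bgr [ 73  89 109]
brush 0.66 [429, 216, 472, 288] 959 mean [ 0.428 -0.449  0.016] lo [ 0.329 -0.493  0.005] hi [ 0.503 -0.408  0.022] bgr [ 93 103 112]
brush 0.43 [279, 138, 357, 190] 3273 mean [ 0.635 -0.104  0.048] lo [ 0.579 -0.194  0.038] hi [ 0.695 -0.014  0.1  ] bgr [ 67  94 126]
carrier_handle 0.66 [281, 138, 353, 189] 3263 mean [ 0.635 -0.104  0.048] lo [ 0.579 -0.194  0.039] hi [ 0.694 -0.013  0.1  ] bgr [ 67  94 126]
carrier_bed 0.87 [278, 142, 353, 191] 3296 mean [ 0.635 -0.105  0.048] lo [ 0.578 -0.195  0.035] hi [ 0.695 -0.014  0.1  ] bgr [ 66  94 126]
carrier_bed 0.22 [105, 162, 150, 202] 1374 mean [0.589 0.398 0.024] lo [0.537 0.342 0.002] hi [0.633 0.439 0.051] bgr [70 67 69]
```

```bash
python3 - <<'E'
from h import *
im=np.load('top0.npz')['im']; im2=np.load('scene0.npz')['im']
cv2.imwrite('pics/a.png',cv2.resize(im[115:345,95:480],None,fx=2.07,fy=2.07,interpolation=cv2.INTER_CUBIC))
cv2.imwrite('pics/b.png',cv2.resize(im2[150:340,160:410],None,fx=3.1,fy=3.1,interpolation=cv2.INTER_CUBIC))
for n in('top','scene'):
    z=np.load(n+'0.npz'); d=z['d']; im=z['im']; P=cloud(n,d,d>0); 
    print(n,'table z',np.median(P[(abs(P[:,2])<.015)&(P[:,0]>.2)&(P[:,0]<.8)&(abs(P[:,1])<.4),2]).round(4))
    allm=cloud(n,d,np.ones(d.shape,bool))
    for nm,x0,x1,y0,y1,z0,z1 in (('thick',.37,.48,-.34,-.17,.02,.04),('thin',.39,.49,.02,.18,.012,.03),('handle',.58,.70,-.22,-.1,.085,.11),('deck',.57,.71,-.21,.01,.043,.055),('rail',.54,.76,-.3,.3,.033,.043)):
        m=(allm[:,0]>x0)&(allm[:,0]<x1)&(allm[:,1]>y0)&(allm[:,1]<y1)&(allm[:,2]>z0)&(allm[:,2]<z1); Q=allm[m]
        r=cv2.minAreaRect(Q[:,:2].astype(np.float32)*1000); print(nm,len(Q),'c',np.round(r[0],1),'size',np.round(r[1],1),'ang',round(r[2],1),'z',np.median(Q[:,2]).round(4))
E
```

```text
top table z -0.0007
thick 1012 c [ 424.3 -256.5] size [ 56.  120.4] ang 13.4 z 0.0289
thin 962 c [440.2  96.8] size [119.8  55.9] ang 85.9 z 0.0171
handle 178 c [ 630.9 -178.8] size [20.  49.3] ang 85.0 z 0.0993
deck 2531 c [637.4 -96.5] size [208.2 136.3] ang 88.3 z 0.0455
rail 3055 c [646.1  -2. ] size [559.7 146. ] ang 85.3 z 0.0389
scene table z -0.0012
thick 342 c [ 424.2 -253.1] size [ 60.9 122.5] ang 13.6 z 0.0267
thin 434 c [440.4 100.2] size [121.3  59.7] ang 86.5 z 0.0155
handle 107 c [ 632.5 -178.7] size [25.3 50.1] ang 86.4 z 0.0964
deck 867 c [642.3 -96.4] size [199.6 129.7] ang 88.5 z 0.0445
rail 2231 c [ 6.458e+02 -5.000e-01] size [563.3 149.9] ang 85.7 z 0.0386
```

View pics/a.png

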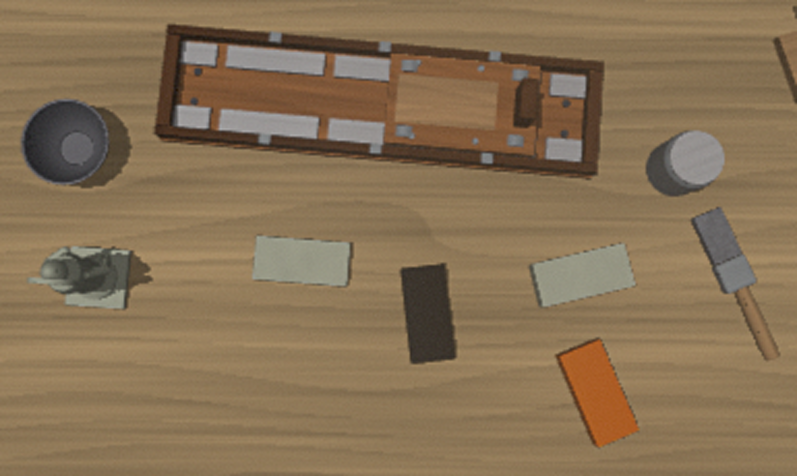

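View pics/b.png

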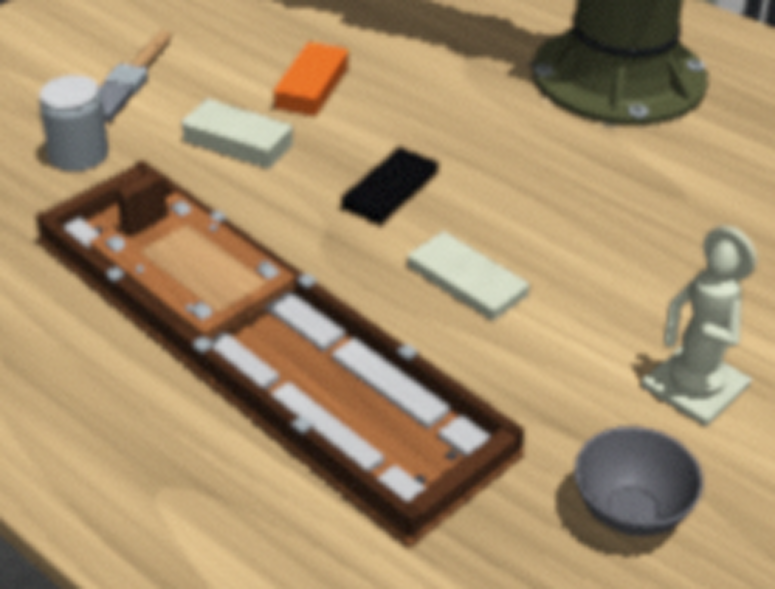

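The crops show these candidates (full top image pixels):
- **Thick slab:** the white block at (375,248) or the orange one at (384,303). The white plaster one is meant; both views put it at about 29 mm high.
- **Thin slab:** the white slab at (238,241) or the black one at (302,267). The white one is meant; both views put it at about 17 mm high.

The trolley is at (316,165), with its handle on the right at (350,164). First I'll move behind the handle with the fingers shut.

>>> carry_out([
  [[0.9, 0.83, 0, 0, 0, 0.115], [0.9, 0.83, 0, 0, 0, 0.115], [0.9, 0.83, 0, 0, 0, 0.115], [0.9, 0.83, 0, 0, 0, 0.115], [0.9, 0.83, 0, 0, 0, 0.115], [0.9, 0.83, 0, 0, 0, 0.115], [0.9, 0.83, 0, 0, 0, 0.115], [0.9, 0.83, 0, 0, 0, 0], [0.9, 0.83, 0, 0, 0, 0], [0.9, 0.83, 0, 0, 0, 0], [0, 0, 0, 0, 0, 0], [0, 0, 0, 0, 0, 0]],
], hand=0)

```text
time: 2.6
ee_pos: [0.6299, -0.2098, 0.2222]
orientation: [-3.141, 0.001, 1.489]
force: [-0.4, -0.6, 1.0]
opening: 0.006
finger_force: 0.0
```

```bash
cat >> h.py <<'E'
def rects(n,boxes,save=None):
    c=cal(n); im,d=manip.get_image(n); 
    if save: cv2.imwrite(save,im)
    A=cloud(n,np.where(d>0,d,1e-6),np.ones(d.shape,bool),c)
    for nm,x0,x1,y0,y1,z0,z1 in boxes:
        m=(A[:,0]>x0)&(A[:,0]<x1)&(A[:,1]>y0)&(A[:,1]<y1)&(A[:,2]>z0)&(A[:,2]<z1)&(d.ravel()>0); Q=A[m]
        if len(Q)<20: print(nm,len(Q)); continue
        r=cv2.minAreaRect(Q[:,:2].astype(np.float32)*1000); print(n,nm,len(Q),'c',np.round(r[0],1),'size',np.round(r[1],1),'ang',round(r[2],1),'z',np.median(Q[:,2]).round(4))
    return im,d,A
E
python3 - <<'E'
from h import *
im,d,A=rects('wrist',(('thick',.37,.48,-.34,-.17,.02,.04),('handle',.58,.70,-.22,-.1,.085,.11)),'pics/w0.png')
print((-cal('wrist')[2].T@cal('wrist')[3]).round(3))
E
```

```text
wrist thick 3865 c [ 424.2 -258.5] size [ 57.5 120. ] ang 13.3 z 0.0303
wrist handle 1127 c [ 631.6 -180.8] size [19.4 49.9] ang 85.5 z 0.1009
[ 0.636 -0.136  0.385]
```

View pics/w0.png

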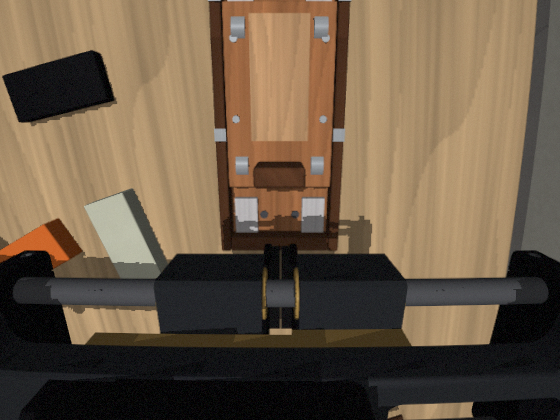

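Wrist view: the handle is at (280,175), centred between the guides. The wrist camera puts it at (0.632, -0.181), top at 0.101 m. Now I'll go down behind it and push.

>>> carry_out([
  [[0, 0, -0.8, 0, 0, 0], [0, 0, -0.8, 0, 0, 0], [0, 0, -0.8, 0, 0, 0], [0, 0, -0.8, 0, 0, 0], [0.01, 0.16, 0, 0, 0, 0], [0.013, 0.16, 0, 0, 0, 0], [0.013, 0.16, 0, 0, 0, 0], [0.013, 0.16, 0, 0, 0, 0], [0.013, 0.16, 0, 0, 0, 0], [0.013, 0.16, 0, 0, 0, 0], [0.013, 0.16, 0, 0, 0, 0], [0.013, 0.16, 0, 0, 0, 0], [0.013, 0.16, 0, 0, 0, 0], [0.013, 0.16, 0, 0, 0, 0], [0.013, 0.16, 0, 0, 0, 0], [0.012, 0.15, 0, 0, 0, 0], [0.008, 0.1, 0, 0, 0, 0], [0, 0, 0, 0, 0, 0]],
])

```text
time: 4.9
ee_pos: [0.6378, -0.1076, 0.0623]
orientation: [-3.141, -0.001, 1.49]
force: [0.5, -0.2, 0.2]
opening: 0.002
finger_force: 0.0
```

```bash
python3 - <<'E'
from h import *
im,d,A=rects('wrist',(('handle',.58,.72,-.15,-.03,.085,.107),))
im,d,A=rects('top',(('handle',.58,.72,-.15,-.03,.085,.107),('bed?',.57,.71,-.07,.12,.043,.055)))
print(manip.observe()['ee_pos'])
E
```

```text
wrist handle 4172 c [641.1 -84.4] size [42.5 44.3] ang 38.0 z 0.1006
handle 1
top bed? 2184 c [641.3  10.2] size [164.7 131.4] ang 85.5 z 0.0455
[ 0.63769915 -0.10851317  0.06226304]
```

>>> carry_out([
  [[0.005, 0.06, 0, 0, 0, 0], [0.004, 0.05, 0, 0, 0, 0], [0, 0, 0, 0, 0, 0], [0, 0, 0, 0, 0, 0]],
])

```text
time: 5.5
ee_pos: [0.6386, -0.1033, 0.0627]
orientation: [3.141, -0.0, 1.488]
force: [0.1, -0.7, 0.8]
opening: 0.005
finger_force: 0.0
```

```bash
python3 - <<'E'
from h import *
im,d,A=rects('wrist',(('handle',.58,.72,-.0915,-.03,.095,.107),('deck',.58,.72,-.06,.1,.04,.055)),'pics/w1.png')
print(manip.observe()['ee_pos'])
E
```

```text
wrist handle 3917 c [640.  -77.5] size [19.5 50.1] ang 85.5 z 0.0989
wrist deck 39981 c [649.5  -7.9] size [105.4 140.1] ang 89.4 z 0.0441
[ 0.63861108 -0.10343364  0.06263687]
```

View pics/w1.png

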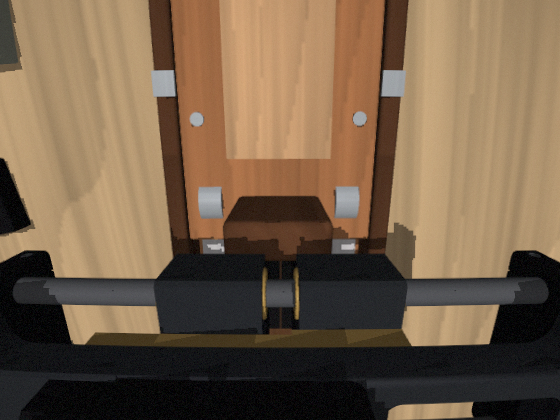

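The wheels have dropped in: handle top 100.9 → 98.9 mm, deck at 44 mm, handle now at (0.640, -0.078). Next is the thick slab.

>>> carry_out([
  [[0, -0.2, 0, 0, 0, 0], [0, 0, 1, 0, 0, 0], [0, 0, 1, 0, 0, 0], [0, 0, 1, 0, 0, 0], [-0.715, -0.484, 0, 0, 0, 0.07], [-0.715, -0.484, 0, 0, 0, 0.07], [-0.715, -0.484, 0, 0, 0, 0.07], [-0.715, -0.484, 0, 0, 0, 0], [-0.715, -0.484, 0, 0, 0, 0], [-0.715, -0.484, 0, 0, 0, 0], [0, 0, -0.8, 0, 0, 0], [0, 0, -0.8, 0, 0, 0], [0, 0, -0.8, 0, 0, 0], [0, 0, 0, 0, 0, 0]],
], hand=87)

```text
time: 7.3
ee_pos: [0.4216, -0.258, 0.0902]
orientation: [-3.138, -0.005, 1.803]
force: [-0.7, 1.0, 0.9]
opening: 1.0
finger_force: 0.0
```

```bash
python3 - <<'E'
from h import *
im,d,A=rects('wrist',(('thick',.37,.48,-.34,-.17,.02,.04),),'pics/w2.png')
rects('top',(('handle',.58,.72,-.15,-.03,.085,.107),('deck',.57,.71,-.07,.12,.04,.055)))
print(manip.observe()['ee_pos'])
E
```

```text
wrist thick 9208 c [ 422.2 -250.9] size [ 56.4 104.1] ang 13.4 z 0.0303
top handle 170 c [639.7 -76.3] size [20.1 51. ] ang 86.0 z 0.0972
top deck 2655 c [644.9  21.3] size [187.4 137.9] ang 86.4 z 0.0432
[ 0.42451582 -0.25939539  0.09365397]
```

View pics/w2.png

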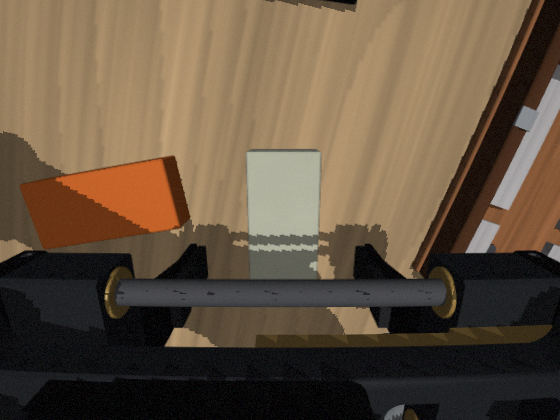

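The slab is centred between the open fingers. Its far edge at row 150 puts its centre at (0.424, -0.259), so I'll go down and grip.

>>> carry_out([
  [[0, 0.015, -0.8, 0, 0, 0], [0, 0, -0.7, 0, 0, 0], [0, 0, -0.25, 0, 0, 0], [0, 0, 0, 0, 0, 0]],
])

```text
time: 7.9
ee_pos: [0.4248, -0.2585, 0.006]
orientation: [3.141, 0.001, 1.803]
force: [0.6, -0.1, 0.2]
opening: 0.998
finger_force: 0.0
```

>>> carry_out([
  [[0, 0, 0, 0, 0, 0], [0, 0, 0, 0, 0, 0], [0, 0, 0, 0, 0, 0], [0, 0, 0, 0, 0, 0], [0, 0, 0, 0, 0, 0]],
], hand=45, newtons=20)

```text
time: 8.52
ee_pos: [0.4241, -0.2582, 0.0054]
orientation: [-3.142, 0.0, 1.803]
force: [-1.4, 0.5, 2.7]
opening: 0.64
finger_force: 20.0
```

>>> carry_out([
  [[0, 0, 0.4, 0, 0, 0], [0, 0, 1, 0, 0, 0], [0, 0, 1, 0, 0, 0], [0, 0, 0.5, 0, 0, 0], [0.638, 0.787, 0, 0, 0, -0.069], [0.638, 0.787, 0, 0, 0, -0.069], [0.638, 0.787, 0, 0, 0, -0.069], [0.638, 0.787, 0, 0, 0, 0], [0.638, 0.787, 0, 0, 0, 0], [0.638, 0.787, 0, 0, 0, 0], [0.638, 0.787, 0, 0, 0, 0], [0, 0, 0, 0, 0, 0], [0, 0, 0, 0, 0, 0]],
])

```text
time: 10.15
ee_pos: [0.6466, 0.0171, 0.1489]
orientation: [-3.139, 0.001, 1.493]
force: [-0.6, -0.4, -2.8]
opening: 0.642
finger_force: 20.0
```

```bash
python3 - <<'E'
from h import *
rects('wrist',(('slab',.6,.70,-.07,.13,.15,.20),('deckfront',.57,.72,.085,.16,.04,.05)),'pics/w3.png')
o=manip.observe();print(o['ee_pos'],o['orientation'],o['opening'],o['finger_force'])
E
```

```text
wrist slab 18686 c [648.  30.] size [93.2 81.5] ang 85.6 z 0.1737
wrist deckfront 2149 c [651.2 122.2] size [ 74.9 137.7] ang 89.7 z 0.0424
[0.64659479 0.01595319 0.14915282] [-3.13993554e+00  1.30346904e-03  1.49162505e+00] 0.6402806239311076 19.999762577936053
```

View pics/w3.png

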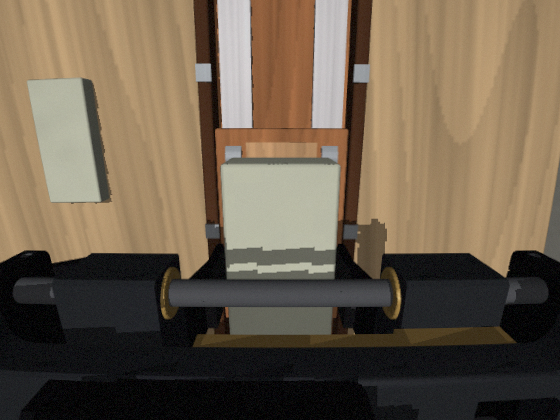

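```bash
python3 - <<'E'
from h import *
im=cv2.imread('pics/w3.png'); print(im[122:170,300].tolist())
print('deck edge/bed edge',onplane('wrist',[(281,128.5),(281,142),(216,140),(347,140),(246,150),(316,150)],.0443).round(4))
print('slab bottom', onplane('wrist',[(281,158)],.1437).round(4),'top',onplane('wrist',[(281,164),(224,190),(338,190)],.1737).round(4))
E
```

```text
[[62, 96, 144], [62, 95, 143], [58, 96, 144], [59, 95, 144], [63, 96, 145], [62, 95, 145], [44, 69, 107], [52, 86, 128], [59, 90, 138], [60, 93, 138], [60, 91, 137], [59, 90, 136], [60, 92, 138], [58, 91, 139], [58, 91, 137], [58, 92, 139], [57, 88, 137], [57, 89, 136], [60, 92, 136], [55, 87, 133], [65, 94, 128], [92, 126, 162], [97, 128, 165], [93, 127, 164], [95, 129, 164], [97, 130, 164], [95, 129, 165], [94, 126, 164], [93, 128, 164], [93, 127, 164], [95, 131, 164], [95, 127, 165], [90, 128, 164], [94, 130, 166], [90, 125, 161], [90, 116, 137], [84, 95, 93], [85, 94, 95], [86, 97, 96], [84, 93, 93], [87, 96, 95], [98, 109, 109], [135, 150, 150], [153, 170, 170], [159, 176, 176], [162, 179, 180], [165, 183, 183], [167, 186, 186]]
deck edge/bed edge [[0.6532 0.0896 0.0443]
 [0.6523 0.0783 0.0443]
 [0.5962 0.0846 0.0443]
 [0.7096 0.0756 0.0443]
 [0.6213 0.0739 0.0443]
 [0.6823 0.0691 0.0443]]
slab bottom [[0.652  0.0746 0.1437]] top [[0.652  0.0749 0.1737]
 [0.6245 0.065  0.1737]
 [0.6776 0.0608 0.1737]]
```

Slab and bed are aligned to within a millimetre: slab front edge at row 158, bed edge at row 142, both centred on column 281. Lowering gently.

>>> carry_out([
  [[0, 0.01, -0.8, 0, 0, 0], [0, 0, -0.6, 0, 0, 0], [0, 0, -0.3, 0, 0, 0], [0, 0, -0.15, 0, 0, 0], [0, 0, -0.06, 0, 0, 0], [0, 0, -0.05, 0, 0, 0], [0, 0, 0, 0, 0, 0]],
])

```text
time: 11.08
ee_pos: [0.6477, 0.018, 0.0527]
orientation: [3.141, 0.0, 1.493]
force: [-0.4, 0.7, -2.3]
opening: 0.641
finger_force: 20.0
```

>>> carry_out([
  [[0, 0, -0.03, 0, 0, 0], [0, 0, -0.02, 0, 0, 0], [0, 0, 0, 0, 0, 0]],
])

```text
time: 11.45
ee_pos: [0.6473, 0.0179, 0.0495]
orientation: [-3.142, 0.0, 1.493]
force: [0.4, 0.5, -1.8]
opening: 0.642
finger_force: 20.0
```

>>> carry_out([
  [[0, 0, -0.012, 0, 0, 0], [0, 0, 0, 0, 0, 0], [0, 0, 0, 0, 0, 0]],
])

```text
time: 11.82
ee_pos: [0.6474, 0.0179, 0.0492]
orientation: [3.141, 0.0, 1.493]
force: [-0.9, 0.3, -0.4]
opening: 0.647
finger_force: 20.0
```

Contact: the weight is off the hand. I'll release, rise, and go to the thin slab.

>>> carry_out([
  [[0, 0, 0, 0, 0, 0], [0, 0, 0, 0, 0, 0], [0, 0, 0, 0, 0, 0], [0, 0, 0.2, 0, 0, 0], [0, 0, 0.8, 0, 0, 0], [0, 0, 1, 0, 0, 0], [0, 0, 1, 0, 0, 0], [-0.5, -0.5, 0, 0, 0, 0], [-0.5, -0.5, 0, 0, 0, 0], [0, 0, 0, 0, 0, 0]],
], hand=80)

```text
time: 13.08
ee_pos: [0.5964, -0.0351, 0.1999]
orientation: [3.141, 0.003, 1.489]
force: [-0.1, 0.1, -0.1]
opening: 0.923
finger_force: 0.0
```

```bash
python3 - <<'E'
from h import *
rects('wrist',(('thick',.58,.71,-.07,.13,.065,.085),('thin',.39,.50,.02,.18,.012,.03),('deck',.575,.72,.084,.16,.04,.05)),'pics/w4.png')
rects('top',(('thick',.58,.71,-.07,.13,.065,.085),('thin',.39,.50,.02,.18,.012,.03)),'pics/t4.png')
print(manip.observe()['ee_pos'])
E
```

```text
wrist thick 7887 c [646.8   2.7] size [148.8  56.6] ang 85.8 z 0.0739
wrist thin 6016 c [440.6  95. ] size [120.3  57.4] ang 85.9 z 0.0183
wrist deck 1741 c [652.4 117.2] size [ 73.6 137.5] ang 86.4 z 0.0426
top thick 597 c [649.5  40.6] size [77.1 57.9] ang 85.3 z 0.0727
top thin 968 c [440.1  96.9] size [120.   55.7] ang 85.9 z 0.0171
[ 0.59776899 -0.0317635   0.19983038]
```

View pics/w4.png

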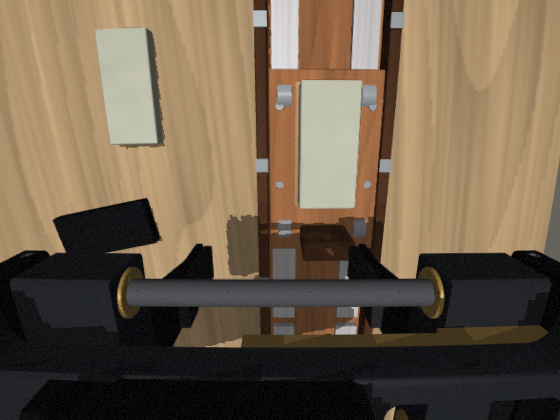

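```bash
python3 - <<'E'
from h import *
im=cv2.imread('pics/w4.png')
print('row140',[(c,im[140,c].tolist()) for c in list(range(290,304))+list(range(354,364))])
P=lambda uv,h:onplane('wrist',uv,h).round(4).tolist()
print('deck front',P([(330,69.5)],.0443),'deck L/R',P([(269,140),(381,140)],.0443))
print('slab L/R',P([(300,140),(358.5,140)],.0743),'F/N',P([(330,80.5),(328,208.5)],.0743))
d=manip.get_image('wrist')[1]; A=cloud('wrist',np.where(d>0,d,1e-6),np.ones(d.shape,bool))
m=(A[:,2]>.071)&(A[:,2]<.078)&(A[:,1]>-.05)&(A[:,1]<.13)&(A[:,0]>.6)&(A[:,0]<.7); r=cv2.minAreaRect(A[m][:,:2].astype(np.float32)*1000);print(r)
E
```

```text
row140 [(290, [67, 103, 155]), (291, [67, 104, 157]), (292, [69, 107, 161]), (293, [69, 107, 159]), (294, [68, 104, 153]), (295, [90, 122, 162]), (296, [106, 144, 181]), (297, [99, 133, 169]), (298, [82, 104, 125]), (299, [75, 82, 82]), (300, [121, 134, 132]), (301, [166, 185, 184]), (302, [175, 195, 193]), (303, [176, 197, 194]), (354, [175, 197, 196]), (355, [174, 195, 193]), (356, [175, 195, 195]), (357, [175, 193, 193]), (358, [169, 181, 180]), (359, [94, 122, 166]), (360, [73, 112, 168]), (361, [71, 109, 165]), (362, [69, 105, 161]), (363, [73, 111, 164])]
deck front [[0.657, 0.0941, 0.0443]] deck L/R [[0.5917, 0.0312, 0.0443], [0.7075, 0.0226, 0.0443]]
slab L/R [[0.6217, 0.0301, 0.0743], [0.6764, 0.0261, 0.0743]] F/N [[0.6517, 0.0801, 0.0743], [0.6455, -0.0383, 0.0743]]
((647.4627075195312, 18.219818115234375), (119.4847183227539, 56.52944564819336), 85.5389175415039)
```

The thick slab sits squarely on the bed: centred to 0.5 mm across, about 1.5 mm forward. The thin white slab, at (128,86) in this picture, is at (0.4405, 0.095).

>>> carry_out([
  [[-0.628, 0.51, 0, 0, 0, 0.007], [-0.628, 0.51, 0, 0, 0, 0], [-0.628, 0.51, 0, 0, 0, 0], [-0.628, 0.51, 0, 0, 0, 0], [-0.628, 0.51, 0, 0, 0, 0], [0, 0, -1, 0, 0, 0], [0, 0, -1, 0, 0, 0], [0, 0, -1, 0, 0, 0], [0, 0, 0, 0, 0, 0], [0, 0, 0, 0, 0, 0]],
], hand=87)

```text
time: 14.48
ee_pos: [0.4417, 0.0968, 0.0506]
orientation: [3.14, -0.001, 1.505]
force: [0.4, -0.2, 0.2]
opening: 1.0
finger_force: 0.0
```

>>> carry_out([
  [[-0.02, -0.03, -0.6, 0, 0, -0.004], [0, 0, -0.25, 0, 0, 0], [0, 0, -0.08, 0, 0, 0], [0, 0, 0, 0, 0, 0]],
])

```text
time: 14.98
ee_pos: [0.4401, 0.0942, 0.0033]
orientation: [3.14, -0.0, 1.497]
force: [-0.1, -0.2, -0.3]
opening: 1.001
finger_force: 0.0
```

>>> carry_out([
  [[0, 0, 0, 0, 0, 0], [0, 0, 0, 0, 0, 0], [0, 0, 0, 0, 0, 0], [0, 0, 0, 0, 0, 0], [0, 0, 0, 0, 0, 0]],
], hand=45, newtons=20)

```text
time: 15.6
ee_pos: [0.4394, 0.0939, 0.0026]
orientation: [3.141, 0.0, 1.497]
force: [-1.1, -1.3, 0.6]
opening: 0.639
finger_force: 20.0
```

>>> carry_out([
  [[0, 0, 0.4, 0, 0, 0], [0, 0, 1, 0, 0, 0], [0, 0, 1, 0, 0, 0], [0, 0, 1, 0, 0, 0], [0.832, -0.308, 0, 0, 0, -0.003], [0.832, -0.308, 0, 0, 0, 0], [0.832, -0.308, 0, 0, 0, 0], [0.832, -0.308, 0, 0, 0, 0], [0.832, -0.308, 0, 0, 0, 0], [0, 0, -0.3, 0, 0, 0], [0, 0, 0, 0, 0, 0], [0, 0, 0, 0, 0, 0]],
])

```text
time: 17.1
ee_pos: [0.6464, 0.0178, 0.1576]
orientation: [-3.141, 0.0, 1.494]
force: [-0.0, -0.1, -1.0]
opening: 0.639
finger_force: 20.0
```

```bash
python3 - <<'E'
from h import *
rects('wrist',(('thin',.6,.70,-.07,.13,.15,.20),('deck',.575,.72,.084,.16,.04,.05)),'pics/w5.png')
for i in range(3):
  manip.get_image('top'); o=manip.observe();print(o['ee_pos'],o['orientation'],o['opening'],o['finger_force'])
E
```

```text
wrist thin 17723 c [647.5  28.3] size [102.5  81.5] ang 85.4 z 0.1733
wrist deck 2155 c [651.1 121.2] size [ 76.  137.9] ang 89.3 z 0.0426
[0.64699443 0.01752603 0.1583662 ] [3.14052715e+00 4.94843516e-04 1.49383464e+00] 0.6433296065940297 19.999647438526154
[0.64714397 0.01736039 0.15842517] [3.14029520e+00 5.81513948e-04 1.49362721e+00] 0.6365604276170559 19.999660849571228
[0.64724091 0.0172286  0.15839771] [3.14026272e+00 5.66688887e-04 1.49337294e+00] 0.6435619686076348 19.99965101480484
```

View pics/w5.png

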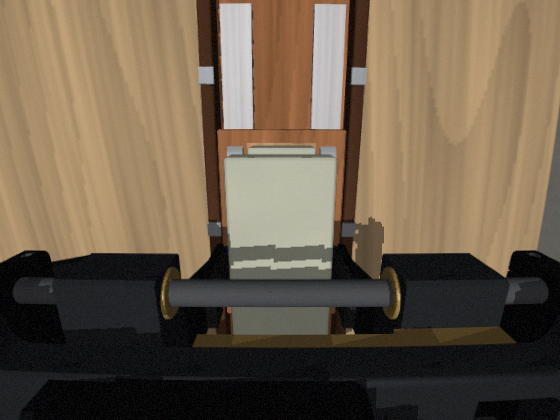

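```bash
python3 - <<'E'
from h import *
im=cv2.imread('pics/w5.png')
print([(r,im[r,282].tolist()) for r in range(138,164)])
P=lambda uv,h:onplane('wrist',uv,h).round(4).tolist()
print('deck front',P([(281,129.5)],.0443),'thick L/R',P([(248,149),(315,149)],.0743))
print('thick F top by row',[P([(281,r)],.0743)[0][1] for r in (143,144,145,146,147,148)])
print('thin bottom/top F',[P([(281,r)],.1558)[0][1] for r in(151,152,153,154)],[P([(281,r)],.1738)[0][1] for r in(156,157,158,159)],'L/R',P([(226,185),(335,185)],.1738))
E
```

```text
[(138, [53, 84, 131]), (139, [59, 89, 133]), (140, [58, 89, 135]), (141, [56, 90, 133]), (142, [65, 98, 140]), (143, [102, 140, 180]), (144, [102, 139, 177]), (145, [87, 116, 143]), (146, [83, 91, 93]), (147, [98, 110, 111]), (148, [153, 170, 171]), (149, [160, 179, 177]), (150, [163, 182, 181]), (151, [165, 183, 182]), (152, [165, 182, 183]), (153, [155, 173, 173]), (154, [116, 128, 129]), (155, [85, 94, 94]), (156, [92, 103, 103]), (157, [124, 140, 138]), (158, [149, 168, 166]), (159, [157, 177, 175]), (160, [160, 178, 178]), (161, [167, 186, 185]), (162, [167, 188, 186]), (163, [169, 187, 186])]
deck front [[0.6541, 0.09, 0.0443]] thick L/R [[0.6263, 0.0772, 0.0743], [0.6802, 0.073, 0.0743]]
thick F top by row [0.0798, 0.0791, 0.0783, 0.0775, 0.0767, 0.0759]
thin bottom/top F [0.0799, 0.0794, 0.0788, 0.0783] [0.0789, 0.0784, 0.078, 0.0775] L/R [[0.6244, 0.0669, 0.1738], [0.6784, 0.0627, 0.1738]]
```

The thin slab hangs about 1.5 mm forward of the thick one (edges at rows 154 and 147) and slightly left. I'll correct by about a millimetre and lower.

>>> carry_out([
  [[0.012, -0.024, -0.8, 0, 0, -0.001], [0, 0, -0.5, 0, 0, 0], [0, 0, -0.2, 0, 0, 0], [0, 0, -0.06, 0, 0, 0], [0, 0, -0.02, 0, 0, 0], [0, 0, 0, 0, 0, 0]],
])

```text
time: 18.05
ee_pos: [0.6486, 0.0159, 0.0796]
orientation: [3.14, -0.0, 1.491]
force: [0.7, -0.8, -1.7]
opening: 0.644
finger_force: 20.0
```

>>> carry_out([
  [[0, 0, -0.025, 0, 0, 0], [0, 0, -0.02, 0, 0, 0], [0, 0, 0, 0, 0, 0], [0, 0, 0, 0, 0, 0]],
])

```text
time: 18.55
ee_pos: [0.6481, 0.0157, 0.0763]
orientation: [3.141, 0.0, 1.491]
force: [-0.2, 0.6, -1.6]
opening: 0.643
finger_force: 20.0
```

>>> carry_out([
  [[0, 0, -0.01, 0, 0, 0], [0, 0, 0, 0, 0, 0], [0, 0, 0, 0, 0, 0]],
])

```text
time: 18.92
ee_pos: [0.6481, 0.0158, 0.0762]
orientation: [3.141, 0.0, 1.491]
force: [-1.1, -0.9, 4.1]
opening: 0.641
finger_force: 20.0
```

Contact. Releasing, rising and backing off toward the handle side.

>>> carry_out([
  [[0, 0, 0, 0, 0, 0], [0, 0, 0, 0, 0, 0], [0, 0, 0, 0, 0, 0], [0, 0, 0.2, 0, 0, 0], [0, 0, 0.8, 0, 0, 0], [0, 0, 1, 0, 0, 0], [-0.1, -0.9, 0, 0, 0, 0], [-0.1, -0.9, 0, 0, 0, 0], [-0.1, -0.9, 0, 0, 0, 0], [0, 0, 0, 0, 0, 0], [0, 0, 0, 0, 0, 0]],
], hand=80)

```text
time: 20.3
ee_pos: [0.6332, -0.1186, 0.1763]
orientation: [3.141, -0.001, 1.491]
force: [0.2, 1.0, 0.3]
opening: 0.919
finger_force: 0.0
```

```bash
python3 - <<'E'
from h import *
manip.get_image('top')
rects('wrist',(('thin',.58,.71,-.06,.13,.088,.097),('thick?',.58,.71,-.06,.13,.066,.08),('handle',.58,.72,-.15,-.055,.095,.107)),'pics/w6.png')
o=manip.observe();print(o['ee_pos'],o['orientation'])
rects('top',(('thin',.58,.71,-.06,.13,.083,.097),('handle',.58,.72,-.15,-.055,.093,.107)))
E
```

```text
wrist thin 9284 c [647.2   2.8] size [89.8 56.5] ang 85.5 z 0.0919
thick? 0
wrist handle 1486 c [640.3 -77.8] size [19.4 49.6] ang 85.4 z 0.0988
[ 0.63328653 -0.11718857  0.17626833] [ 3.14083925e+00 -8.31229015e-04  1.49389868e+00]
top thin 1070 c [648.1  19. ] size [119.9  57.2] ang 85.4 z 0.0907
top handle 156 c [639.7 -76.2] size [19.8 50.7] ang 85.1 z 0.0973
```

View pics/w6.png

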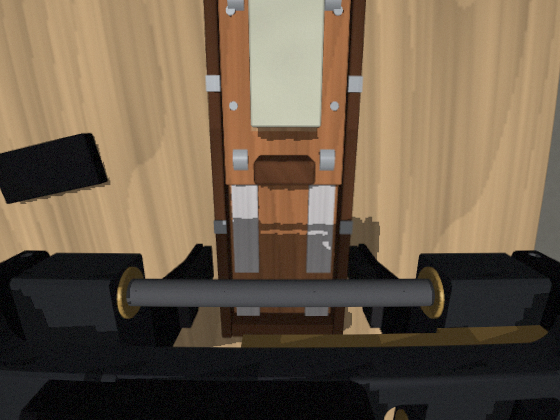

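The stack is square (yaw 85.5° like the rail), centred on the bed within 0.5 mm, and the trolley is still in the middle station. Now I'll shut the fingers and go down behind the handle.

>>> carry_out([
  [[0.05, 0, 0, 0, 0, 0], [0.04, 0, 0, 0, 0, 0], [0, 0, 0, 0, 0, 0], [0, 0, 0, 0, 0, 0], [0, 0, -0.8, 0, 0, 0], [0, 0, -0.8, 0, 0, 0], [0, 0, -0.5, 0, 0, 0], [0, 0, -0.18, 0, 0, 0], [0.01, 0.12, 0, 0, 0, 0], [0.01, 0.1, 0, 0, 0, 0], [0, 0.08, 0, 0, 0, 0], [0, 0, 0, 0, 0, 0]],
], hand=0)

```text
time: 21.95
ee_pos: [0.6389, -0.1035, 0.0625]
orientation: [3.14, 0.0, 1.492]
force: [-0.0, 0.8, 0.5]
opening: 0.009
finger_force: 0.0
```

>>> carry_out([
  [[0.005, 0.06, 0, 0, 0, 0], [0.005, 0.06, 0, 0, 0, 0], [0.005, 0.06, 0, 0, 0, 0], [0.006, 0.08, 0, 0, 0, 0], [0.008, 0.1, 0, 0, 0, 0], [0.009, 0.12, 0, 0, 0, 0], [0.01, 0.13, 0, 0, 0, 0], [0.01, 0.13, 0, 0, 0, 0], [0.01, 0.13, 0, 0, 0, 0], [0.01, 0.13, 0, 0, 0, 0], [0.01, 0.13, 0, 0, 0, 0], [0.01, 0.13, 0, 0, 0, 0], [0.01, 0.13, 0, 0, 0, 0], [0.01, 0.13, 0, 0, 0, 0], [0.01, 0.13, 0, 0, 0, 0], [0.01, 0.13, 0, 0, 0, 0], [0.01, 0.13, 0, 0, 0, 0], [0.01, 0.13, 0, 0, 0, 0], [0.01, 0.13, 0, 0, 0, 0], [0.008, 0.1, 0, 0, 0, 0]],
])

```text
time: 24.45
ee_pos: [0.6471, 0.0099, 0.0617]
orientation: [-3.141, -0.0, 1.492]
force: [1.9, -1.2, 0.2]
opening: 0.009
finger_force: 0.9
```

```bash
python3 - <<'E'
from h import *
rects('wrist',(('slab',.58,.73,.055,.26,.086,.0965),('handle',.58,.72,.021,.08,.096,.107)))
o=manip.observe();print(o['ee_pos'],o['force'])
E
```

```text
wrist slab 23390 c [654.7  99.4] size [67.2 56.7] ang 85.6 z 0.094
wrist handle 3112 c [648.   49.9] size [50.  58.2] ang 2.7 z 0.1008
[0.64694207 0.0110804  0.06172254] [ 0.74268615 -1.08065861 -0.08238428]
```

>>> carry_out([
  [[0.008, 0.1, 0, 0, 0, 0], [0.008, 0.1, 0, 0, 0, 0], [0.008, 0.1, 0, 0, 0, 0], [0.006, 0.08, 0, 0, 0, 0], [0.005, 0.06, 0, 0, 0, 0], [0.003, 0.04, 0, 0, 0, 0], [0, 0, 0, 0, 0, 0], [0, 0, 0, 0, 0, 0]],
])

```text
time: 25.5
ee_pos: [0.6494, 0.0337, 0.0619]
orientation: [3.141, -0.001, 1.491]
force: [-0.6, 1.0, 0.4]
opening: 0.002
finger_force: 0.0
```

```bash
cat > m.py <<'E'
from h import *
rects('wrist',(('slab',.58,.73,.075,.26,.086,.0965),('handle',.58,.72,.043,.085,.096,.107)))
rects('top',(('slab',.58,.73,.075,.26,.084,.0965),('handle',.58,.72,.045,.085,.094,.107)),'pics/t7.png')
o=manip.observe();print(o['ee_pos'],o['force'])
E
python3 m.py
```

```text
wrist slab 23150 c [656.7 123.4] size [67.  56.5] ang 85.7 z 0.0939
wrist handle 3236 c [650.4  54. ] size [22.5 50.2] ang 85.1 z 0.1007
top slab 1061 c [658.3 151.6] size [120.2  56.6] ang 85.6 z 0.0926
handle 0
[0.64935452 0.03341344 0.06184368] [ 0.12068899 -0.31216112 -0.44586941]
```

>>> carry_out([
  [[0.002, 0.03, 0, 0, 0, 0], [0.002, 0.03, 0, 0, 0, 0], [0.002, 0.02, 0, 0, 0, 0], [0, 0, 0, 0, 0, 0], [0, 0, 0, 0, 0, 0]],
])

```text
time: 26.22
ee_pos: [0.6495, 0.0373, 0.0617]
orientation: [3.142, 0.0, 1.491]
force: [-0.2, 0.4, 0.4]
opening: 0.005
finger_force: 0.0
```

```bash
python3 m.py
```

```text
wrist slab 21773 c [657.  129.5] size [64.3 56.4] ang 85.2 z 0.0919
wrist handle 3802 c [650.6  58.8] size [26.4 49.9] ang 85.3 z 0.0988
top slab 1069 c [658.8 158.8] size [120.6  56.4] ang 85.7 z 0.0907
handle 0
[0.64947412 0.03715711 0.06174207] [0.15197938 0.51875566 0.96365827]
```

It has dropped in: slab top down about 2 mm, moved 140 mm. Backing away and lifting clear.

>>> carry_out([
  [[-0.03, -0.4, 0, 0, 0, 0], [0, -0.4, 0, 0, 0, 0], [0, 0, 1, 0, 0, 0], [0, 0, 1, 0, 0, 0], [0, -0.8, 0.6, 0, 0, 0], [0, -0.8, 0, 0, 0, 0], [0, 0, 0, 0, 0, 0], [0, 0, 0, 0, 0, 0]],
])

```text
time: 27.32
ee_pos: [0.6475, -0.0839, 0.1914]
orientation: [-3.141, -0.0, 1.49]
force: [0.5, 0.5, 0.2]
opening: 0.008
finger_force: 0.0
```

```bash
python3 - <<'E'
from h import *
im,d,A=rects('top',(('slab',.58,.73,.075,.26,.084,.0965),('handle',.58,.72,.03,.085,.094,.107)))
cv2.imwrite('pics/t8.png',cv2.resize(im[115:345,95:480],None,fx=2.07,fy=2.07,interpolation=cv2.INTER_CUBIC))
print(manip.observe()['ee_pos'])
E
```

```text
top slab 1068 c [658.8 158.8] size [120.8  56.9] ang 85.2 z 0.0906
top handle 151 c [650.5  63. ] size [19.7 48.9] ang 85.3 z 0.0977
[ 0.64761192 -0.08257657  0.19146777]
```

View pics/t8.png

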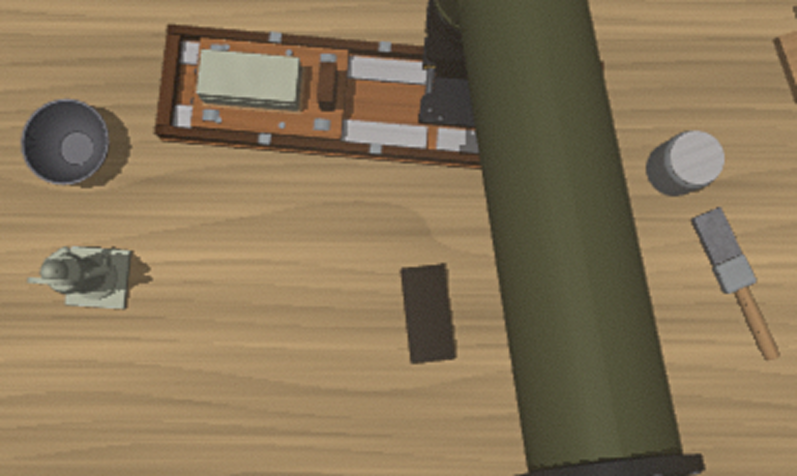

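The trolley stands at the left station with both slabs stacked squarely at (248,78). The figurine, bowl, tin and brush have not moved, and the arm is clear.

```bash
python3 -c "
from plant import manip
print(manip.finish_job())"
```

```text
the job is handed in; nothing more can be done
None
```

The job is handed in after about 27 s of robot time: the trolley sits in the last station's slots with the thin slab squarely on the thick one, and the final top picture shows the figurine, tin, bowl and brush where they started.

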